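# Find the hop in a child's bicycle wheel on the truing stand

### The arm

A 6-joint arm with a two-finger parallel gripper is mounted at the origin on the work surface. World frame = base frame: x ahead of the robot, y to its left, z up, the work surface at z = 0. Lengths are in mm, angles in rad, forces in N, time in s.
With the tool pointing down it reaches from about 300 to 825 mm from the base axis. Payload 5.4 kg.
Tool frame: the origin (TCP) lies where the fingers leave the gripper's body, on its centre line; the fingertips stand 88 mm ahead of it and the grasp point (between the pads) lies 69 mm ahead of it (manip.tip_reach is the distance from the TCP to the fingertips, in mm); x points along the fingers, y is the direction in which the jaws open and shut, and the axes are right-handed (so a half turn about x gives the same grasp; the last joint's range is limited). The gripper opens to 92 mm and grips with 3 to 60 N. Pads are 20 mm wide; open, the fingers measure 128 mm over their backs; the gripper's body (75 mm by 189 mm) begins 69 mm behind the grasp point.
Start: joints at [-1.395, 0.158, 1.597, -0, 1.386, -0.21], TCP at [216.348, -532.729, 302.701] pointing down, gripper open.
Joint ranges: [-2.91, 2.91], [-0.94, 2.29], [0.18, 2.7], [-1.29, 4.43], [0.17, 2.64], [-3, 3]. Speed limits (rad/s): [2.57, 2.57, 3.14, 3.14, 3.14, 3.14].

### API

Orientations are given as a unit quaternion [w, x, y, z].
In Python, from plant import manip, snapshot, camera_info, models gives the robot as it stands.
- The arm moves only by the tool servo_tool, never from a script. Its argument "moves" is a list of rows, each a list of 7 numbers: the shift along the tool's x, y, z in mm, then the turn, a rotation vector about the tool's x, y, z in rad, then the finger opening in mm, from 0 to 91.9. A call has 1 to 8 rows; each row is the pose to reach, as a shift and turn from the pose measured when the call began, along the tool's axes at that moment; what a row does not reach only later rows make up. A row lasts 1/10 s, in which the tool goes at most 50 mm and 8.59 degrees, less where a joint would pass 70% of its speed; a pose out of reach is approached as far as the arm can. A call with a gripper value outside its range is refused whole. The fingers move at their own pace and stop on an object; the grip force is fixed at half the most. Time passes only in rows, so rows that repeat a pose let the fingers close. It gives the time, the measured TCP pose, the force and the opening at its end, in the units of the state.
- manip.read_state(): the state, without advancing time (a new reading comes with each control period).
- snapshot(name): name is "side" or "top" or "wrist"; returns the picture (420x560x3 uint8, red, green, blue); there is no depth.
- camera_info(name): a dict with "fx", "fy", "cx", "cy" (pixels), "position" and "orientation" of the camera in the world. Camera axes: x right, y down, z forward; pixel columns grow to the right and rows downward; lengths in mm; the calibration is good to about 2 mm. A picture is of the moment at which its call begins: read the wrist's pose just before it. camera_info takes no time and is no camera call; for the wrist camera it gives the pose at the moment of the call.
- manip.sign_off(): hands the job in, once; it reports no verdict.
Trained networks look in the newest picture that a camera, given by its name, has taken for a name from the list of things; names that differ only in an ending like _2 or _b are one class to them, and where a whole thing is asked for, a point or a joint stands for the part that bears it (a point fixed in the world has none). Each returns a list of dicts, best first, with "confidence" (0 to 1); they miss things now and then, are a little off and sometimes report something else, mostly with a low value. They report only what shows in the picture. A call takes as long as a camera call.
- models.find_in(camera, label): "xy" ([column, row] in pixels, amid what is visible of it).
- models.masks_of(camera, label): "pixels" (420x560 bool, what is visible of it) and "xy" ([column, row] in pixels, amid what is visible of it).
- models.landmark_of(camera, label): "xy" ([column, row] in pixels: a listed point, or the origin of a listed thing).
The state is a dict: "time_s": time; "q": joint angles; "joint_vel": joint speeds; "tau": joint torques, N m; "position": TCP position; "tool_rot": TCP orientation; "force": force on the tool from outside, world axes, zero at the start; "torque": the same for the moment, N m; "grip_width": finger opening in mm.
Only numpy, scipy, OpenCV 4.12 (cv2) and the standard library are available. Lean on these libraries where they do the work, as an engineer would, in place of code of your own. Each camera call takes 0.05 s, during which the arm holds its last target. There are 200 camera calls.

### The job

Swing the truing stand's pointer arm in as far as its stop so that the pointer faces the bare rim, then turn the wheel slowly by its rim and feel for the one place where the rim's high spot rubs on the pointer. Leave the wheel standing still with the crest of that high spot on the pointer, not merely its edge. Hold the rim lightly, and leave the other things on the table where they are.

Things in the scene. Friction and masses are not known exactly. Their poses are not given: they have to be found in the camera images.
- stand: Table-top wheel truing stand, fixed: steel foot plate 170 x 230 mm, 12 mm thick (a 70 mm wide tongue runs on to y = 225 mm under the gauge), two blue uprights (8 x 34 mm, at x = -45 and 45 mm, 158 mm high) hold the wheel. Origin: middle of the foot's underside. x along the axle (away from the robot at yaw 0), y in the wheel's plane towards the pointer gauge, z up.
- axle (a point): Centre of the wheel, 150 mm above the table; axes as the stand's. Bare alloy rim, no tyre: outer radius 108 mm, inner radius 94 mm, 24 mm wide (x from -12 to 12 mm), flat sides, 16 thin spokes. Its top edge stands 258 mm above the table and can be pinched across its width from above; fingers may reach 30 mm below that edge beside it. Thin: hold it with less than 30 N.
- wheel (a joint): Turn of the wheel about the axle's x axis, rad, endless either way; growing = the rim rises on the pointer's side and the wheel's top moves away from the pointer (to stand -y). It turns freely (about 0.3 N at the rim) and stays where it is left. The value tells nothing of where the high spot is. Hub flanges 42 mm across at x = -24 and 24 mm; the spokes run from them to the middle of the rim.
- rim_at_pointer (a point): Fixed point of the stand where the pointer, swung in, faces the rim: axle height, 109 mm from the axle towards stand +y. The plain rim clears the pointer by 0.8 mm. The rim's one high spot, hidden and not at the pointer at the start, swells smoothly by 3.5 mm at its crest and fades out 0.35 rad to either side. It pushes the pointer back up to 2.7 mm (about 8 N).
- gauge: Swing-in pointer gauge, fixed on the stand's tongue: 16 mm steel post on a 44 mm round foot, blue arm (14 wide, 16 high, its middle 150 mm above the table) pivoted on top, with a brass pointer sprung along it (4 N per mm; ball end of 8 mm, 72 mm from the pivot). Origin: underside of its foot, at x = 0, y = 185 mm, z = 12 mm in the stand's frame; axes as the stand's.
- gauge_pivot (a point): Upright pivot axis of the pointer arm at arm height, 150 mm above the table; 185 mm from the axle towards stand +y.
- gauge_knob (a point): Middle of the part to grip of the black round knob that stands up from the pointer arm: 16 mm across, 28 mm tall (from 158 to 186 mm above the table); the point lies 180 mm above the table, 35 mm from the pivot axis, and moves with the arm.
- gauge_arm (a joint): Swing of the pointer arm about the upright pivot, rad, counter-clockwise from above. 0 = parked, pointing along stand -x; 1.571 = at its stop, pointing along stand -y at the axle. It stays where it is left; moving it takes about 3.5 N at the knob. With it at the stop, turning the high spot over the pointer takes some 2 to 4 N more at the rim, most near the crest (a little more going up it than down), either way round.
- spoke_key: Bystander lying on the stand's foot: red spoke key, 34 mm round, 13 mm high. Origin under its middle.
- axle_nut: Bystander lying on the stand's foot: steel axle nut with flange, 23 mm round, 11 mm high. Origin under its middle.
- nipple_jar: Bystander: small jar, 56 mm round, 70 mm high. Origin under its middle.
- pen_case: Bystander: red hard case 165 x 65 x 40 mm. Origin under its middle.
- notebook: Bystander: thick tan notebook 210 x 150 x 25 mm. Origin under its middle.
- wrench: Bystander: flat wrench 170 mm long, lying. Origin under its middle.
- bell: Bystander: bicycle bell, 54 mm round, 30 mm high. Origin under its middle.
- oil: Bystander: oil bottle 44 mm round, 130 mm high. Origin under its middle.

How it is judged (in metres and radians):
On the way:
1. the pointer arm is swung in to its stop (value of joint gauge_arm above 1.5 rad), for 0.2 s.
At the end, for the whole second after the job is handed in: The pointer arm is at its stop (within 0.07 rad) and the wheel stands still (under 0.05 rad/s) with the crest of its high spot on the pointer: the rim presses the pointer with more than 6.1 N, which is so within about 0.14 rad of the crest (contact force between gauge and stand above 6.1 N and value of joint gauge_arm above 1.5 rad and velocity of joint wheel between -0.05 and 0.05 rad/s); the robot touches nothing.
It fails at once if the wheel is spun faster than 3 rad/s (velocity of joint wheel above 3 rad/s or velocity of joint wheel below -3 rad/s).
It fails at once if a bystander is moved by more than 30 mm (distance of any of spoke_key, axle_nut, nipple_jar, pen_case, notebook, wrench, bell, oil from where it was at the start of the episode above 0.03 m).
It fails at once if the rim, the stand or the gauge is squeezed or pushed hard: the fingers' contact forces on it sum to more than 70 N (35 N on each side) (contact force between the fingers and stand above 70 N or contact force between the fingers and gauge above 70 N).
It also fails if it takes over 72 s, if anything falls off the work surface, if the arm or the gripper's body presses on something with over 40 N, if the wrist force passes 120 N, or if a joint passes its speed limit or range.

## Working session

There is one attempt and no reset: what is moved stays moved. The work goes in short steps, Python scripts to look and compute and a tool call to move; the robot and the scene stay as the last step left them, time stands still between calls to the robot, and variables do not carry over. Pictures are saved under pics/ and viewed, about 8 in all and at most 12, crops included, and the job is handed in when it is done.

Besides the shell and the picture viewer there is one more tool, called after "Request:" as name(argument=value, ...) on one line, values as JSON. servo_tool: Moves the arm, as the interface text tells. Its arguments: {"type":"object","properties":{"moves":{"type":"array","items":{"type":"array","items":{"type":"number"}}}},"required":["moves"]}

```bash
mkdir -p pics; cat > h.py <<'E'
import numpy as np, cv2
from scipy.spatial.transform import Rotation as R
from plant import manip, snapshot, camera_info, models
def rot(q): return R.from_quat([q[1],q[2],q[3],q[0]]).as_matrix()
def ray(ci,xy):
    d=np.array([(xy[0]-ci['cx'])/ci['fx'],(xy[1]-ci['cy'])/ci['fy'],1.])
    return np.array(ci['position']), rot(ci['orientation'])@d
def atz(ci,xy,z):
    p,d=ray(ci,xy); return p+d*(z-p[2])/d[2]
def proj(ci,P):
    c=rot(ci['orientation']).T@(np.array(P)-ci['position']); return [ci['fx']*c[0]/c[2]+ci['cx'],ci['fy']*c[1]/c[2]+ci['cy']]
def tri(o):
    A=np.zeros((3,3));b=np.zeros(3)
    for ci,xy in o:
        p,d=ray(ci,xy);d/=np.linalg.norm(d);M=np.eye(3)-np.outer(d,d);A+=M;b+=M@p
    return np.linalg.solve(A,b)
def save(n,im): cv2.imwrite('pics/'+n+'.png',im[:,:,::-1])
E
python3 - <<'E'
from h import *
Z={'stand':0,'axle':150,'gauge_pivot':150,'gauge_knob':180,'gauge':12,'rim_at_pointer':150}
for c in ['side','top']:
    im=snapshot(c);save(c+'0',im);ci=camera_info(c)
    print(c,np.round(ci['position']),np.round(rot(ci['orientation'])[:,2],2))
    for k,z in Z.items():
        for d in models.landmark_of(c,k)[:1]: print(k,np.round(d['xy'],1),round(d['confidence'],2),np.round(atz(ci,d['xy'],z),1))
    if c=='top':
        for k in ['spoke_key','axle_nut','nipple_jar','pen_case','notebook','wrench','bell','oil']:
            for d in models.landmark_of(c,k)[:1]: print(k,np.round(d['xy'],1),round(d['confidence'],2),np.round(atz(ci,d['xy'],0),1))
s=manip.read_state();print(s)
E
```

```text
side [  558. -1094.  1263.] [ 0.03  0.7  -0.71]
stand [217.9 171.5] 0.32 [437.6 342.2   0. ]
axle [246.1 245.6] 0.67 [ 533.9 -146.9  150. ]
gauge_pivot [256.9 199.4] 0.56 [571.8  34.8 150. ]
gauge_knob [245.7 197. ] 0.67 [538.6  16.9 180. ]
gauge [259.4 232.7] 0.54 [575.1  21.9  12. ]
rim_at_pointer [252.6 221.1] 0.69 [555.4 -54.5 150. ]
top [ 359.  -15. 1483.] [ 0.19  0.01 -0.98]
stand [317.  233.5] 0.76 [ 535.9 -153.     0. ]
axle [323.2 230.1] 0.92 [ 528.1 -156.6  150. ]
gauge_pivot [257.6 212. ] 0.81 [576.7  31.1 150. ]
gauge_knob [241.3 147.2] 0.63 [759.5  81.6 180. ]
gauge [258.7 219.8] 0.8 [574.4  31.8  12. ]
rim_at_pointer [282.7 222.6] 0.58 [547.4 -41.2 150. ]
spoke_key [327.1 255.9] 0.53 [ 466.1 -184.6    0. ]
axle_nut [295.6 209.5] 0.52 [611.5 -84.6   0. ]
nipple_jar [282.2 159.7] 0.58 [775.  -39.5   0. ]
pen_case [155.5 259.7] 0.97 [444.  351.9   0. ]
notebook [105.2 206.1] 0.73 [611.  523.7   0. ]
wrench [240.  149.1] 0.61 [808.2  99.    0. ]
bell [389.9 268.1] 0.61 [ 432.  -380.1    0. ]
oil [398.3 208. ] 0.75 [ 622.6 -412.     0. ]
{'time_s': 1.1, 'q': array([-1.39510994e+00,  1.58413957e-01,  1.59704930e+00, -3.10700665e-05,
        1.38619403e+00, -2.10125767e-01]), 'joint_vel': array([ 7.27802767e-04, -9.24109174e-05,  9.27183278e-04, -2.43747027e-04,
        4.00832247e-04, -3.34424107e-05]), 'tau': array([-1.24222075e-03, -3.85579956e+01, -3.22363651e+01,  7.03297625e-02,
        3.07566533e-02,  7.05721305e-06]), 'position': array([ 216.3330654 , -532.71553491,  302.66857543]), 'tool_rot': array([-0.13553971, -0.69398004, -0.13558578,  0.69400085]), 'force': array([-0.75162512, -0.78001325,  0.79321185]), 'torque': array([ 0.02593457, -0.00054811, -0.04508301]), 'grip_width': 91.89814945326425}
```

View pics/top0.png

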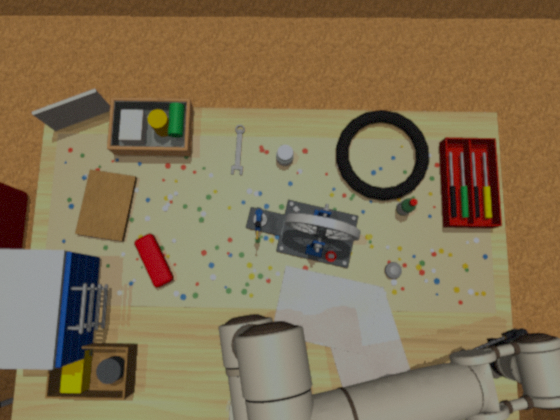

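View pics/side0.png

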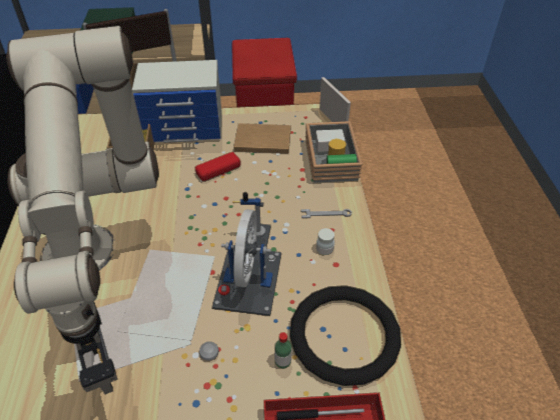

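```bash
cat >> h.py <<'E'
def pose():
    s=manip.read_state(); return np.array(s['position']),rot(s['tool_rot']),s
def goto(p,ydir):
    """tool-frame shift+rotvec to TCP p, pointing down, jaws along ydir (sign chosen nearest)"""
    P,M,s=pose(); y=np.array([*ydir,0.]);y/=np.linalg.norm(y)
    if y@M[:,1]<0:y=-y
    x=np.array([0,0,-1.]);T=np.c_[x,y,np.cross(x,y)]
    return np.round(M.T@(np.array(p)-P),1),np.round(R.from_matrix(M.T@T).as_rotvec(),3)
E
python3 - <<'E'
from h import *
P,M,s=pose();print(np.round(M,2))
yaw=-0.238;ys=[-np.sin(yaw),np.cos(yaw)]
print(goto([535,25,400],ys))
print(goto([216,-532,400],ys))
E
```

```text
[[-0.    0.38 -0.93]
 [ 0.   -0.93 -0.38]
 [-1.   -0.    0.  ]]
(array([ -97.3, -396.8, -505.1]), array([0.624, 0.   , 0.   ]))
(array([-97.3,  -0.8,   0. ]), array([0.624, 0.   , 0.   ]))
```

Request:
servo_tool(moves=[[-97,0,0,0,0,0,91],[-97,-20,-30,0.1,0,0,91],[-97,-55,-70,0.2,0,0,91],[-97,-90,-110,0.35,0,0,91],[-97,-120,-150,0.45,0,0,91],[-97,-150,-190,0.55,0,0,91],[-97,-180,-230,0.624,0,0,91],[-97,-210,-268,0.624,0,0,91]])

```text
time_s: 1.9
position: [380.9, -244.7, 400.0]
tool_rot: [-0.085, 0.702, -0.085, -0.702]
force: [0.7, -1.1, 0.3]
grip_width: 91.0
```

```bash
python3 - <<'E'
from h import *
yaw=-0.238;ys=[-np.sin(yaw),np.cos(yaw)]
print(goto([535,15,370],ys), pose()[2]['time_s'])
E
```

```text
(array([  29.9, -289. ,  -87.8]), array([-0.002, -0.001, -0.   ])) 1.9
```

Request:
servo_tool(moves=[[0,-45,-14,0,0,0,40],[0,-90,-28,0,0,0,40],[5,-135,-42,0,0,0,40],[10,-180,-56,0,0,0,40],[15,-225,-68,0,0,0,40],[20,-265,-80,0,0,0,40],[30,-289,-88,0,0,0,40],[30,-289,-88,0,0,0,40]])

```text
time_s: 2.7
position: [535.4, 17.6, 368.2]
tool_rot: [0.083, -0.701, 0.083, 0.703]
force: [-0.2, -0.5, -0.8]
grip_width: 40.0
```

```bash
python3 - <<'E'
from h import *
ci=camera_info('wrist');im=snapshot('wrist');save('w1',im);print(np.round(ci['position']),np.round(rot(ci['orientation'])[:,2],2))
for k,z in {'axle':150,'gauge_pivot':150,'gauge_knob':180,'gauge':12,'rim_at_pointer':150}.items():
  for d in models.landmark_of('wrist',k)[:1]: print(k,np.round(d['xy'],1),round(d['confidence'],2),np.round(atz(ci,d['xy'],z),1))
s=pose()[2];print(s['position'],s['time_s'],s['q'])
E
```

```text
[601.   3. 450.] [-0.23  0.06 -0.97]
axle [476.2 155.3] 0.74 [ 533.1 -151.9  150. ]
gauge_pivot [255.2 161.8] 0.8 [571.5  30.3 150. ]
gauge_knob [263.9 205.9] 0.94 [539.3  29.6 180. ]
gauge [265.  145.3] 0.65 [574.7  26.3  12. ]
rim_at_pointer [345.3 155.8] 0.95 [558.5 -44.7 150. ]
[535.00914147  13.88790877 370.58099275] 3.0 [-1.99691982e-01  1.53586419e-02  1.61608725e+00 -6.83736629e-04
  1.50822159e+00  1.61313491e+00]
```

View pics/w1.png

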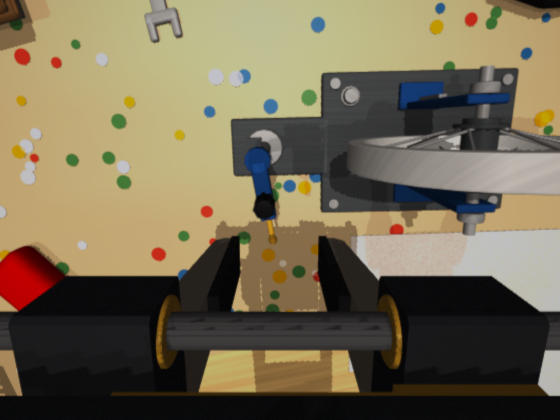

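```bash
python3 - <<'E'
from h import *
print(goto([538,30,252],[0.02,-1]))
E
```

```text
(array([118.6, -16.4,   1.2]), array([-0.262, -0.002, -0.001]))
```

Request:
servo_tool(moves=[[0,-16,1,-0.13,0,0,40],[20,-16,1,-0.262,0,0,40],[60,-16,1,-0.262,0,0,40],[100,-16,1,-0.262,0,0,40],[118,-16,1,-0.262,0,0,40],[118,-16,1,-0.262,0,0,24],[118,-16,1,-0.262,0,0,20],[118,-16,1,-0.262,0,0,20]])

```text
time_s: 3.8
position: [539.1, 29.0, 254.9]
tool_rot: [0.007, 0.709, 0.006, -0.705]
force: [-0.1, 0.4, 0.3]
grip_width: 20.5
```

```bash
python3 - <<'E'
from h import *
im=snapshot('wrist');save('w2',im)
P,M,s=pose();print(P,s['force'],s['grip_width'],s['time_s'],np.round(M,3))
piv=np.array([572,30.5,150]);print(M.T@(piv-P))
E
```

```text
[539.11553625  29.08980349 254.79942526] [0.75482439 0.88436117 0.47165329] 20.431460913580036 3.85 [[ 0.006  0.02  -1.   ]
 [-0.002 -1.    -0.02 ]
 [-1.     0.002 -0.006]]
[104.97892604  -0.95852653 -32.32340422]
```

View pics/w2.png

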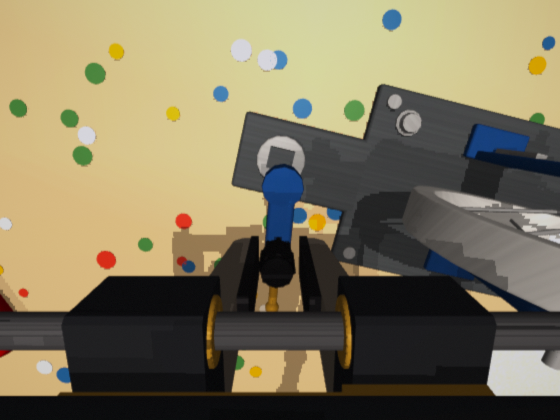

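Request:
servo_tool(moves=[[0,4.7,-0.3,-0.14,0,0,20],[0,9.4,-1.3,-0.28,0,0,20],[0,13.9,-3,-0.42,0,0,20],[0,18.1,-5.2,-0.56,0,0,20],[0,21.9,-8,-0.7,0,0,20],[0,25.3,-11.3,-0.84,0,0,20],[0,28.2,-15,-0.98,0,0,20],[0,30.6,-19.2,-1.12,0,0,20]])

```text
time_s: 4.65
position: [557.8, -1.5, 255.8]
tool_rot: [0.384, 0.594, 0.382, -0.594]
force: [-5.8, -1.8, 1.3]
grip_width: 19.8
```

```bash
python3 - <<'E'
from h import *
P,M,s=pose();print(P,s['force'],M.T@s['force'],s['grip_width'],s['time_s'],np.round(M[:,1],3))
piv=np.array([572,30.5,150]);print(M.T@(piv-P))
E
```

```text
[557.82784618  -1.47279288 255.75495595] [-5.83279223 -1.77187026  1.32962731] [-1.33559447 -4.57915381  4.02199404] 19.788451924300166 4.65 [ 0.911 -0.412  0.003]
[105.69925389  -0.55920202 -35.13652168]
```

Request:
servo_tool(moves=[[0,3.5,-0.2,-0.1,0,0,20],[0,6.0,-0.5,-0.17,0,0,20],[0,7.5,-0.9,-0.22,0,0,20],[0,8.3,-1.2,-0.24,0,0,20]])

```text
time_s: 5.05
position: [565.3, -4.1, 256.2]
tool_rot: [-0.453, -0.543, -0.451, 0.545]
force: [-5.1, -2.1, -1.4]
grip_width: 20.1
```

```bash
python3 - <<'E'
from h import *
P,M,s=pose();print(P,s['force'],M.T@s['force'],s['grip_width'],s['time_s'],np.round(M[:,1],3))
ci=camera_info('wrist');im=snapshot('wrist');save('w3',im)
for k in ['gauge_knob','gauge_pivot','rim_at_pointer','axle']:
  for d in models.landmark_of('wrist',k)[:1]: print(k,d['xy'],d['confidence'],np.round(atz(ci,d['xy'],180 if 'knob' in k else 150),1))
E
```

```text
[565.29229298  -4.09073627 256.20011071] [-5.08196594 -2.07977136 -1.37923702] [ 1.38730602 -4.61613797  2.96997874] 20.11375449135298 5.05 [ 0.983 -0.183  0.   ]
gauge_knob [272.9, 265.4] 0.91 [562.5  -3.6 180. ]
gauge_pivot [281.4, 186.3] 0.8 [572.7  27.9 150. ]
rim_at_pointer [276.2, 310.3] 0.85 [556.2 -44.6 150. ]
axle [270.4, 265.4] 0.4 [558.2 -16.  150. ]
```

Request:
servo_tool(moves=[[0,1.5,0,-0.03,0,0,20],[0,2.5,-0.1,-0.05,0,0,20]])

```text
time_s: 5.5
position: [567.6, -4.7, 256.2]
tool_rot: [-0.466, -0.532, -0.464, 0.534]
force: [-5.1, -1.5, -2.3]
grip_width: 20.2
```

Request:
servo_tool(moves=[[0,1,0,-0.0,0,0,20],[0,2,0,0,0,0,20]])

```text
time_s: 5.7
position: [568.4, -4.9, 256.0]
tool_rot: [-0.465, -0.53, -0.465, 0.535]
force: [-10.7, -0.4, 3.1]
grip_width: 20.1
```

```bash
python3 - <<'E'
from h import *
P,M,s=pose();print(P,s['force'],M.T@s['force'],s['grip_width'],s['time_s'],np.round(M[:,1],3))
E
```

```text
[568.40906259  -4.9117685  256.03442224] [-10.67985195  -0.36000045   3.05970061] [ -3.00633262 -10.54720049   1.80807405] 20.059392458830143 5.7 [ 0.991 -0.135 -0.004]
```

Request:
servo_tool(moves=[[0,-2,0,0,0,0,24],[-30,-2,0,0,0,0,30],[-80,-2,0,0,0,0,50],[-125,-2,0,0,0,0,60],[-150,-2,30,0,0,0,60],[-150,-2,60,0,0,0,60]])

```text
time_s: 6.3
position: [561.2, -64.0, 413.4]
tool_rot: [0.47, 0.533, 0.462, -0.531]
force: [0.2, 0.0, 0.0]
grip_width: 59.1
```

```bash
python3 - <<'E'
from h import *
ci=camera_info('wrist');im=snapshot('wrist');save('w4',im)
for k in ['gauge_knob','gauge_pivot','rim_at_pointer','axle']:
  for d in models.landmark_of('wrist',k)[:1]: print(k,d['xy'],d['confidence'],np.round(atz(ci,d['xy'],180 if 'knob' in k else 150),1))
P,M,s=pose();print(P,s['force'],s['grip_width'],s['time_s'],M[:,1])
print(goto([532,-152,400],[.976,-.218]))
E
```

```text
gauge_knob [270.7, 126.9] 0.73 [564.9  -3.4 180. ]
gauge_pivot [274.9, 92.3] 0.93 [572.7  26.4 150. ]
rim_at_pointer [266.3, 168.7] 0.74 [554.7 -43.  150. ]
axle [313.6, 180.6] 0.21 [599.3 -61.  150. ]
[559.44406511 -63.15702503 406.49576169] [-0.33624257  0.75778445  0.23129942] 60.04102605261266 6.55 [ 0.99087286 -0.13476993 -0.00283716]
(array([  6.9, -15.2,  91.7]), array([0.085, 0.004, 0.003]))
```

View pics/w4.png

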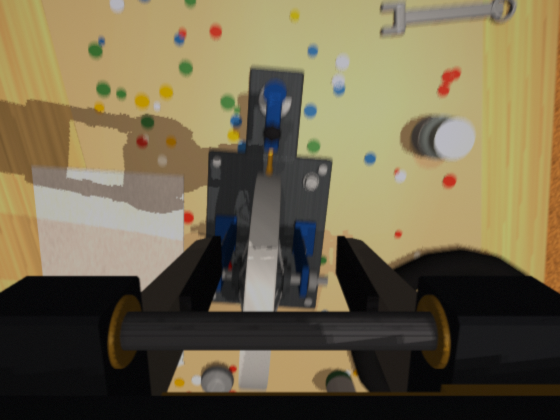

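Request:
servo_tool(moves=[[0,-7,45,0.05,0,0,50],[5,-15,91,0.085,0,0,44],[5,-15,91,0.085,0,0,44],[45,-15,91,0.085,0,0,44],[75,-15,91,0.085,0,0,44],[84,-15,91,0.085,0,0,44],[84,-15,91,0.085,0,0,44]])

```text
time_s: 7.25
position: [531.9, -150.3, 321.5]
tool_rot: [-0.442, -0.55, -0.443, 0.554]
force: [0.1, -0.1, 1.1]
grip_width: 44.0
```

```bash
python3 - <<'E'
from h import *
im=snapshot('wrist');save('w5',im)
P,M,s=pose();print(P,s['force'],s['grip_width'],s['time_s'],M[:,1],s['q'])
print(goto([532.5,-151.5,322],[.976,-.218]))
E
```

```text
[ 532.48011672 -150.79161353  323.36620695] [ 1.08104839 -0.27023026  0.85071117] 44.050371287483344 7.3 [ 0.97610268 -0.21729849 -0.00222148] [-0.49255045  0.08993136  1.63094936 -0.0041943   1.42185684 -0.27288326]
(array([1.4, 0.2, 0.7]), array([0.001, 0.004, 0.002]))
```

View pics/w5.png

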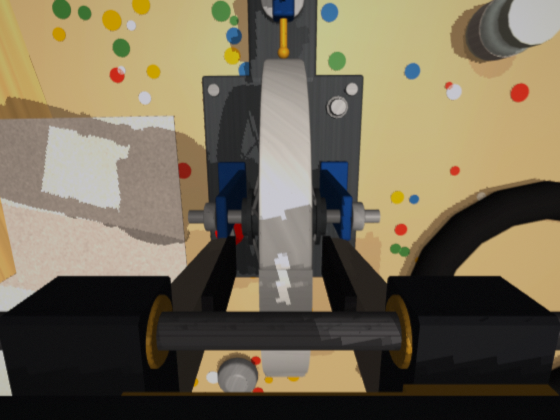

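Request:
servo_tool(moves=[[1,2,1,0,0,0,40],[1,2,1,0,0,0,30],[1,2,1,0,0,0,23],[1,2,1,0,0,0,23],[1,2,1,0,0,0,23]])

```text
time_s: 7.8
position: [534.1, -152.2, 323.5]
tool_rot: [-0.443, -0.55, -0.442, 0.553]
force: [-3.5, 1.4, 5.6]
grip_width: 24.0
```

```bash
python3 - <<'E'
from h import *
P,M,s=pose();print(P,M.T@s['force'],s['torque'],s['grip_width'],s['time_s'])
E
```

```text
[ 534.10793962 -152.23629773  323.52372856] [-5.57083075 -3.7428035  -0.62488566] [0.20320391 0.63100239 0.0696465 ] 23.98534104675429 7.8
```

Request:
servo_tool(moves=[[0.2,0,8.7,0,0.05,0,23],[0.9,0,17.3,0,0.1,0,23],[1.9,0,25.9,0,0.15,0,23],[3.5,0,34.4,0,0.2,0,23]])

```text
time_s: 8.2
position: [526.6, -186.2, 320.3]
tool_rot: [0.396, 0.603, 0.484, -0.495]
force: [-1.5, 1.0, -1.4]
grip_width: 23.7
```

Request:
servo_tool(moves=[[0.2,0,8.7,0,0.05,0,23],[0.9,0,17.3,0,0.1,0,23],[1.9,0,25.9,0,0.15,0,23],[3.5,0,34.4,0,0.2,0,23]])

```text
time_s: 8.6
position: [519.4, -218.9, 310.1]
tool_rot: [0.346, 0.65, 0.522, -0.431]
force: [-0.8, 0.9, -1.3]
grip_width: 23.8
```

```bash
cat >> h.py <<'E'
def st():
    P,M,s=pose(); th=np.arctan2(-M[2,2],-M[2,0])
    a=np.array([533.,-151.7,150]); t=np.array([-.217,-.976]); v=P-a
    print('t',s['time_s'],'tilt',round(th,3),'posang',round(np.arctan2(t@v[:2],v[2]),3),'rad',round(np.hypot(t@v[:2],v[2]),1),'Ftool',np.round(M.T@s['force'],1),'g',round(s['grip_width'],1),'q',np.round(s['q'],2))
E
python3 -c "
from h import *
st()"
```

```text
t 8.6 tilt 0.4 posang 0.405 rad 174.1 Ftool [ 1.5 -1.  -0.1] g 23.8 q [-0.76  0.2   1.58  0.34  1.58 -0.57]
```

Request:
servo_tool(moves=[[0.2,0,8.7,0,0.05,0,23],[0.9,0,17.3,0,0.1,0,23],[1.9,0,25.9,0,0.15,0,23],[3.5,0,34.4,0,0.2,0,23]])

```text
time_s: 9.0
position: [512.8, -248.9, 293.3]
tool_rot: [0.291, 0.69, 0.554, -0.364]
force: [0.9, 0.8, -0.5]
grip_width: 23.5
```

Request:
servo_tool(moves=[[0.2,0,8.7,0,0.05,0,23],[0.9,0,17.3,0,0.1,0,23],[1.9,0,25.9,0,0.15,0,23],[3.5,0,34.4,0,0.2,0,23]])

```text
time_s: 9.4
position: [507.0, -275.1, 270.7]
tool_rot: [0.234, 0.723, 0.58, -0.292]
force: [0.7, 0.6, -0.6]
grip_width: 23.5
```

```bash
python3 -c "
from h import *
st()"
```

```text
t 9.4 tilt 0.803 posang 0.807 rad 174.6 Ftool [ 0.9  0.5 -0.1] g 23.5 q [-0.94  0.42  1.48  0.59  1.79 -0.76]
```

Request:
servo_tool(moves=[[0,0,0,0,0,0,40],[0,0,0,0,0,0,40],[1.5,0,-22.4,0,-0.13,0,40],[5.8,0,-44.5,0,-0.26,0,40],[13,0,-65.8,0,-0.39,0,40],[22.8,0,-86,0,-0.52,0,40],[35.3,0,-104.7,0,-0.65,0,40],[50,0,-121.7,0,-0.78,0,40]])

```text
time_s: 10.2
position: [533.9, -156.4, 326.5]
tool_rot: [0.441, 0.557, 0.444, -0.546]
force: [0.1, 0.1, -0.5]
grip_width: 39.8
```

Request:
servo_tool(moves=[[1.5,0,-22.4,0,-0.13,0,40],[5.8,0,-44.5,0,-0.26,0,40],[13,0,-65.8,0,-0.39,0,40],[22.8,0,-86,0,-0.52,0,40],[35.3,0,-104.7,0,-0.65,0,40],[50,0,-121.7,0,-0.78,0,40],[50,0,-121.7,0,-0.78,0,40]])

```text
time_s: 10.9
position: [559.8, -33.0, 274.6]
tool_rot: [-0.578, -0.305, -0.246, 0.716]
force: [-0.8, -0.2, -0.8]
grip_width: 39.8
```

```bash
python3 -c "
from h import *
st();save('w6',snapshot('wrist'))"
```

```text
t 10.9 tilt -0.765 posang -0.774 rad 174.1 Ftool [ 0.9 -0.7 -0.3] g 39.8 q [ 0.01  0.32  1.59 -0.75  1.47  0.4 ]
```

Request:
servo_tool(moves=[[0,0,0,0,0,0,23],[0,0,0,0,0,0,23],[0,0,0,0,0,0,23]])

```text
time_s: 11.25
position: [559.4, -35.4, 278.7]
tool_rot: [-0.576, -0.308, -0.245, 0.717]
force: [-5.5, 4.5, 4.3]
grip_width: 23.9
```

Request:
servo_tool(moves=[[0.2,0,8.7,0,0.05,0,23],[0.9,0,17.3,0,0.1,0,23],[1.9,0,25.9,0,0.15,0,23],[3.5,0,34.4,0,0.2,0,23]])

```text
time_s: 11.65
position: [553.1, -63.6, 300.8]
tool_rot: [-0.547, -0.38, -0.302, 0.682]
force: [0.4, -2.6, -6.4]
grip_width: 23.9
```

Request:
servo_tool(moves=[[0.2,0,8.7,0,0.05,0,23],[0.9,0,17.3,0,0.1,0,23],[1.9,0,25.9,0,0.15,0,23],[3.5,0,34.4,0,0.2,0,23]])

```text
time_s: 12.05
position: [546.0, -95.3, 316.3]
tool_rot: [-0.514, -0.448, -0.355, 0.64]
force: [2.5, -1.8, -9.6]
grip_width: 23.5
```

Request:
servo_tool(moves=[[0.2,0,8.7,0,0.05,0,23],[0.9,0,17.3,0,0.1,0,23],[1.9,0,25.9,0,0.15,0,23],[3.5,0,34.4,0,0.2,0,23]])

```text
time_s: 12.45
position: [538.3, -129.3, 324.8]
tool_rot: [-0.475, -0.512, -0.404, 0.591]
force: [5.4, -1.0, -9.8]
grip_width: 23.9
```

Request:
servo_tool(moves=[[0.2,0,8.7,0,0.05,0,23],[0.9,0,17.3,0,0.1,0,23],[1.9,0,25.9,0,0.15,0,23],[3.5,0,34.4,0,0.2,0,23]])

```text
time_s: 12.85
position: [530.4, -164.0, 326.2]
tool_rot: [0.432, 0.57, 0.449, -0.535]
force: [6.6, 0.0, -11.3]
grip_width: 23.8
```

```bash
python3 -c "
from h import *
st()"
```

```text
t 12.85 tilt 0.053 posang 0.071 rad 176.7 Ftool [11.5  6.3 -0.9] g 23.8 q [-0.54  0.09  1.63  0.05  1.43 -0.32]
```

```bash
cat >> h.py <<'E'
def st2():
    P,M,s=pose(); st()
    a=np.array([533.,-151.7,150]); ax=np.array([.976,-.217,0]); v=P-a; F=s['force']
    print('  T',np.round(M.T@s['torque'],2),'Maxle/0.108 N', round(ax@np.cross(v,F)/108,2), round(ax@(np.cross(v,F)/1000+s['torque'])/.108,2))
E
python3 -c "
from h import *
st2()"
```

```text
t 12.85 tilt 0.053 posang 0.071 rad 176.7 Ftool [11.5  6.3 -0.9] g 23.8 q [-0.54  0.09  1.63  0.05  1.43 -0.32]
  T [-0.23  0.29  0.62] Maxle/0.108 N -1.02 1.65
```

Request:
servo_tool(moves=[[0.8,0,8.7,0,0.05,0,23],[1.9,0,17.3,0,0.1,0,23],[3.4,0,25.9,0,0.15,0,23],[5.5,0,34.4,0,0.2,0,23]])

```text
time_s: 13.25
position: [522.5, -198.5, 320.3]
tool_rot: [0.385, 0.622, 0.489, -0.474]
force: [2.7, 1.7, -2.0]
grip_width: 23.4
```

```bash
python3 -c "
from h import *
st2()"
```

```text
t 13.25 tilt 0.255 posang 0.275 rad 176.9 Ftool [ 2.6  2.2 -1.6] g 23.4 q [-0.68  0.13  1.61  0.24  1.51 -0.48]
  T [-0.13  0.22 -0.24] Maxle/0.108 N -2.56 -0.53
```

Request:
servo_tool(moves=[[0.2,0,8.7,0,0.05,0,23],[0.9,0,17.3,0,0.1,0,23],[1.9,0,25.9,0,0.15,0,23],[3.5,0,34.4,0,0.2,0,23]])

```text
time_s: 13.65
position: [515.2, -230.7, 307.7]
tool_rot: [0.334, 0.668, 0.525, -0.409]
force: [7.7, 4.2, -11.4]
grip_width: 23.6
```

```bash
python3 -c "
from h import *
st2()"
```

```text
t 13.65 tilt 0.459 posang 0.474 rad 177.3 Ftool [12.9  6.4 -0.1] g 23.6 q [-0.8   0.21  1.58  0.39  1.6  -0.61]
  T [-0.04 -0.1   0.53] Maxle/0.108 N 0.1 -0.87
```

Request:
servo_tool(moves=[[0.2,0,8.7,0,0.05,0,23],[0.9,0,17.3,0,0.1,0,23],[1.9,0,25.9,0,0.15,0,23],[3.5,0,34.4,0,0.2,0,23]])

```text
time_s: 14.05
position: [508.6, -259.7, 288.8]
tool_rot: [0.28, 0.707, 0.555, -0.339]
force: [6.2, 6.3, -9.5]
grip_width: 23.6
```

```bash
python3 -c "
from h import *
st2()"
```

```text
t 14.05 tilt 0.661 posang 0.673 rad 177.6 Ftool [12.2  4.4 -0. ] g 23.6 q [-0.9   0.32  1.53  0.52  1.7  -0.71]
  T [ 0.05 -0.41  0.47] Maxle/0.108 N 0.17 -3.61
```

```bash
cat >> h.py <<'E'
def arc(phis,rad=173.5,off=0.):
    P,M,s=pose(); a=np.array([533.,-151.7,150]); t=np.array([-.217,-.976,0]); z=np.array([0,0,1.]);y=np.array([.976,-.217,0]); 
    t/=np.linalg.norm(t);y/=np.linalg.norm(y)
    print('lat',round((P-a)@y,2))
    for f in phis:
        u=np.sin(f)*t+np.cos(f)*z; T=np.c_[-u,y,np.cross(-u,y)]
        print(round(f,3),np.round(M.T@(a+rad*u+off*y-P),1).tolist(),np.round(R.from_matrix(M.T@T).as_rotvec(),3).tolist())
E
echo
```

Request:
servo_tool(moves=[[0,0,0,0,0,0,40],[0,0,0,0,0,0,40]])

```text
time_s: 14.25
position: [508.1, -261.1, 290.0]
tool_rot: [0.281, 0.707, 0.553, -0.339]
force: [-0.1, -0.8, -0.1]
grip_width: 38.0
```

```bash
python3 -c "
from h import *
st2();arc(np.arange(.54,-.8,-.13),off=1.5)"
```

```text
t 14.25 tilt 0.659 posang 0.676 rad 179.4 Ftool [-0.4  0.1  0.8] g 38.0 q [-0.9   0.32  1.53  0.52  1.7  -0.71]
  T [-0.03 -0.28  0.07] Maxle/0.108 N 1.24 -1.4
lat -0.54
0.54 [7.2, 1.9, -23.6] [0.001, -0.119, -0.025]
0.41 [11.3, 1.9, -45.8] [-0.001, -0.249, -0.025]
0.28 [18.3, 1.7, -67.2] [-0.003, -0.379, -0.025]
0.15 [27.9, 1.5, -87.6] [-0.004, -0.509, -0.025]
0.02 [40.2, 1.3, -106.5] [-0.006, -0.639, -0.025]
-0.11 [54.8, 0.9, -123.7] [-0.008, -0.769, -0.025]
-0.24 [71.5, 0.5, -138.8] [-0.009, -0.899, -0.025]
-0.37 [90.0, 0.1, -151.7] [-0.011, -1.029, -0.024]
-0.5 [110.0, -0.4, -162.0] [-0.013, -1.159, -0.024]
-0.63 [131.2, -0.9, -169.7] [-0.014, -1.289, -0.023]
-0.76 [153.2, -1.4, -174.5] [-0.016, -1.419, -0.022]
```

Request:
servo_tool(moves=[[7.2,1.9,-23.6,0,-0.119,-0.025,40],[11.3,1.9,-45.8,0,-0.249,-0.025,40],[18.3,1.7,-67.2,-0.003,-0.379,-0.025,40],[27.9,1.5,-87.6,-0.004,-0.509,-0.025,40],[40.2,1.3,-106.5,-0.006,-0.639,-0.025,40],[54.8,0.9,-123.7,-0.008,-0.769,-0.025,40],[71.5,0.5,-138.8,-0.009,-0.899,-0.025,40],[90,0.1,-151.7,-0.011,-1.029,-0.024,40]])

```text
time_s: 15.05
position: [548.9, -90.1, 315.6]
tool_rot: [-0.519, -0.441, -0.349, 0.643]
force: [-0.9, -0.0, -0.2]
grip_width: 39.9
```

```bash
python3 -c "
from h import *
st2();arc([-.5,-.63,-.75],off=1.5)"
```

```text
t 15.05 tilt -0.375 posang -0.367 rad 177.4 Ftool [ 0.3 -0.9  0.1] g 39.9 q [-0.22  0.14  1.63 -0.38  1.38  0.07]
  T [0.05 0.22 0.07] Maxle/0.108 N 0.18 2.2
lat 2.19
-0.5 [5.2, -0.8, -23.1] [-0.003, -0.125, -0.008]
-0.63 [9.5, -0.9, -45.2] [-0.004, -0.255, -0.008]
-0.75 [15.9, -1.0, -65.0] [-0.004, -0.375, -0.007]
```

Request:
servo_tool(moves=[[5.2,-0.8,-23.1,-0.003,-0.125,-0.008,40],[9.5,-0.9,-45.2,-0.004,-0.255,-0.008,40],[15.9,-1,-65,-0.004,-0.375,-0.007,40],[15.9,-1,-65,-0.004,-0.375,-0.007,40],[15.9,-1,-65,-0.004,-0.375,-0.007,40]])

```text
time_s: 15.55
position: [560.5, -36.5, 278.2]
tool_rot: [-0.574, -0.312, -0.25, 0.715]
force: [0.4, -0.5, 0.4]
grip_width: 40.2
```

```bash
python3 -c "
from h import *
st2();arc([-.75],off=1.5)"
```

```text
t 15.55 tilt -0.748 posang -0.746 rad 174.5 Ftool [-0.   0.5  0.5] g 40.2 q [-0.    0.32  1.59 -0.73  1.47  0.38]
  T [0.07 0.24 0.04] Maxle/0.108 N 0.86 3.08
lat 1.8
-0.75 [1.0, -0.3, -0.7] [-0.001, -0.002, -0.002]
```

Request:
servo_tool(moves=[[0,0,0,0,0,0,23],[0,0,0,0,0,0,23],[0,0,0,0,0,0,23]])

```text
time_s: 15.85
position: [559.3, -37.1, 280.1]
tool_rot: [-0.572, -0.313, -0.249, 0.716]
force: [-6.2, 4.2, 6.2]
grip_width: 23.9
```

```bash
python3 -c "
from h import *
st2()"
```

```text
t 15.85 tilt -0.747 posang -0.735 rad 175.3 Ftool [-6.4 -7.   2.2] g 23.9 q [-0.    0.31  1.59 -0.73  1.47  0.38]
  T [-0.07  0.11 -1.41] Maxle/0.108 N 3.38 4.48
```

Request:
servo_tool(moves=[[0.2,0,8.7,0,0.05,0,23],[0.9,0,17.3,0,0.1,0,23],[1.9,0,25.9,0,0.15,0,23],[3.5,0,34.4,0,0.2,0,23]])

```text
time_s: 16.25
position: [553.0, -65.5, 301.6]
tool_rot: [-0.544, -0.385, -0.305, 0.681]
force: [0.5, -3.0, -6.6]
grip_width: 23.5
```

```bash
python3 -c "
from h import *
st2()"
```

```text
t 16.25 tilt -0.544 posang -0.528 rad 175.6 Ftool [ 7.1  1.2 -1. ] g 23.5 q [-0.12  0.2   1.62 -0.55  1.41  0.22]
  T [-0.18  0.45  0.25] Maxle/0.108 N -1.42 2.69
```

Request:
servo_tool(moves=[[0.2,0,8.7,0,0.05,0,23],[0.9,0,17.3,0,0.1,0,23],[1.9,0,25.9,0,0.15,0,23],[3.5,0,34.4,0,0.2,0,23]])

```text
time_s: 16.65
position: [545.8, -97.2, 316.8]
tool_rot: [-0.51, -0.452, -0.358, 0.638]
force: [3.3, -2.2, -7.2]
grip_width: 23.4
```

```bash
python3 -c "
from h import *
st2()"
```

```text
t 16.65 tilt -0.341 posang -0.324 rad 175.9 Ftool [ 7.3  3.6 -1.1] g 23.4 q [-0.25  0.13  1.63 -0.35  1.38  0.04]
  T [-0.26  0.38  0.45] Maxle/0.108 N -1.55 1.94
```

Request:
servo_tool(moves=[[0.2,0,8.7,0,0.05,0,23],[0.9,0,17.3,0,0.1,0,23],[1.9,0,25.9,0,0.15,0,23],[3.5,0,34.4,0,0.2,0,23]])

```text
time_s: 17.05
position: [538.1, -131.2, 324.9]
tool_rot: [-0.471, -0.515, -0.407, 0.588]
force: [5.6, -1.7, -8.5]
grip_width: 23.5
```

```bash
python3 -c "
from h import *
st2()"
```

```text
t 17.05 tilt -0.137 posang -0.12 rad 176.2 Ftool [ 8.5  5.8 -0.8] g 23.5 q [-0.4   0.09  1.63 -0.14  1.39 -0.15]
  T [-0.33  0.4   0.48] Maxle/0.108 N -0.94 2.75
```

Request:
servo_tool(moves=[[0.2,0,8.7,0,0.05,0,23],[0.9,0,17.3,0,0.1,0,23],[1.9,0,25.9,0,0.15,0,23],[3.5,0,34.4,0,0.2,0,23]])

```text
time_s: 17.45
position: [530.2, -165.8, 325.9]
tool_rot: [0.428, 0.573, 0.452, -0.533]
force: [6.3, 1.1, -10.8]
grip_width: 23.5
```

```bash
python3 -c "
from h import *
st2()"
```

```text
t 17.45 tilt 0.066 posang 0.082 rad 176.5 Ftool [11.   5.8 -1.7] g 23.5 q [-0.55  0.09  1.63  0.07  1.44 -0.33]
  T [-0.26  0.19  0.49] Maxle/0.108 N -2.45 -0.8
```

Request:
servo_tool(moves=[[0.4,0,8.7,0,0.05,0,23],[1.3,0,17.3,0,0.1,0,23],[2.5,0,25.9,0,0.15,0,23],[4.3,0,34.4,0,0.2,0,23]])

```text
time_s: 17.85
position: [522.3, -200.0, 319.8]
tool_rot: [0.381, 0.625, 0.492, -0.472]
force: [4.5, 1.7, -6.0]
grip_width: 23.8
```

```bash
python3 -c "
from h import *
st2()"
```

```text
t 17.85 tilt 0.269 posang 0.284 rad 176.8 Ftool [ 6.5  3.9 -0.9] g 23.8 q [-0.69  0.14  1.6   0.25  1.51 -0.49]
  T [-0.21  0.04  0.26] Maxle/0.108 N -1.34 -1.04
```

Request:
servo_tool(moves=[[0.4,0,8.7,0,0.05,0,23],[1.3,0,17.3,0,0.1,0,23],[2.5,0,25.9,0,0.15,0,23],[4.3,0,34.4,0,0.2,0,23]])

```text
time_s: 18.25
position: [515.0, -232.1, 306.8]
tool_rot: [0.33, 0.67, 0.527, -0.406]
force: [4.3, 3.2, -5.5]
grip_width: 23.7
```

```bash
python3 -c "
from h import *
st2()"
```

```text
t 18.25 tilt 0.471 posang 0.484 rad 177.2 Ftool [ 6.8  3.4 -1.1] g 23.7 q [-0.81  0.22  1.57  0.4   1.61 -0.62]
  T [-0.16 -0.1   0.16] Maxle/0.108 N -1.7 -2.67
```

Request:
servo_tool(moves=[[0.4,0,8.7,0,0.05,0,23],[1.3,0,17.3,0,0.1,0,23],[2.5,0,25.9,0,0.15,0,23],[4.3,0,34.4,0,0.2,0,23]])

```text
time_s: 18.65
position: [508.5, -260.9, 287.6]
tool_rot: [0.275, 0.708, 0.556, -0.336]
force: [4.4, 3.4, -5.6]
grip_width: 23.6
```

```bash
python3 -c "
from h import *
st2()"
```

```text
t 18.65 tilt 0.672 posang 0.683 rad 177.4 Ftool [7.1 3.4 0.2] g 23.6 q [-0.9   0.33  1.53  0.53  1.71 -0.71]
  T [-0.03 -0.23  0.11] Maxle/0.108 N 0.44 -1.72
```

Request:
servo_tool(moves=[[0.4,0,8.7,0,0.05,0,23],[1.3,0,17.3,0,0.1,0,23],[2.5,0,25.9,0,0.15,0,23],[4.3,0,34.4,0,0.2,0,23]])

```text
time_s: 19.05
position: [503.0, -285.4, 263.0]
tool_rot: [0.218, 0.739, 0.58, -0.263]
force: [5.1, 3.7, -4.6]
grip_width: 24.0
```

```bash
python3 -c "
from h import *
st2()"
```

```text
t 19.05 tilt 0.874 posang 0.881 rad 177.6 Ftool [6.7 4.  0.5] g 24.0 q [-0.97  0.46  1.48  0.63  1.82 -0.79]
  T [ 0.13 -0.47 -0.08] Maxle/0.108 N 0.94 -3.41
```

Request:
servo_tool(moves=[[0,0,0,0,0,0,40],[0,0,0,0,0,0,40]])

```text
time_s: 19.25
position: [502.6, -286.7, 264.0]
tool_rot: [0.219, 0.74, 0.579, -0.263]
force: [-0.2, 0.4, -0.5]
grip_width: 37.8
```

```bash
python3 -c "
from h import *
st2();arc(np.arange(.74,-.8,-.13),off=1.5)"
```

```text
t 19.25 tilt 0.872 posang 0.882 rad 179.3 Ftool [ 0.5 -0.3  0.2] g 37.8 q [-0.97  0.46  1.48  0.63  1.82 -0.79]
  T [-0.05 -0.38  0.08] Maxle/0.108 N 0.28 -3.25
lat -0.4
0.74 [7.3, 1.8, -24.6] [0.003, -0.132, -0.025]
0.61 [11.7, 1.8, -46.7] [0.001, -0.262, -0.025]
0.48 [19.0, 1.7, -68.0] [-0.0, -0.392, -0.026]
0.35 [28.9, 1.6, -88.2] [-0.002, -0.521, -0.026]
0.22 [41.4, 1.4, -107.0] [-0.004, -0.651, -0.026]
0.09 [56.2, 1.1, -124.0] [-0.005, -0.781, -0.026]
-0.04 [73.1, 0.7, -138.9] [-0.007, -0.911, -0.025]
-0.17 [91.7, 0.3, -151.6] [-0.009, -1.041, -0.025]
-0.3 [111.9, -0.1, -161.7] [-0.011, -1.171, -0.025]
-0.43 [133.2, -0.6, -169.1] [-0.012, -1.301, -0.024]
-0.56 [155.2, -1.2, -173.6] [-0.014, -1.431, -0.024]
-0.69 [177.7, -1.7, -175.3] [-0.016, -1.561, -0.023]
```

Request:
servo_tool(moves=[[7.3,1.8,-24.6,0.003,-0.132,-0.025,40],[11.7,1.8,-46.7,0.001,-0.262,-0.025,40],[19,1.7,-68,0,-0.392,-0.026,40],[28.9,1.6,-88.2,-0.002,-0.521,-0.026,40],[41.4,1.4,-107,-0.004,-0.651,-0.026,40],[56.2,1.1,-124,-0.005,-0.781,-0.026,40],[73.1,0.7,-138.9,-0.007,-0.911,-0.025,40],[91.7,0.3,-151.6,-0.009,-1.041,-0.025,40]])

```text
time_s: 20.05
position: [541.4, -122.8, 324.8]
tool_rot: [-0.482, -0.503, -0.4, 0.596]
force: [0.7, -0.2, -0.5]
grip_width: 39.7
```

```bash
python3 -c "
from h import *
st2();arc([-.3,-.43,-.56,-.69,-.8],off=1.0)"
```

```text
t 20.05 tilt -0.176 posang -0.17 rad 177.3 Ftool [ 0.5  0.7 -0.1] g 39.7 q [-0.37  0.09  1.63 -0.18  1.39 -0.12]
  T [-0.02  0.07  0.08] Maxle/0.108 N -0.1 0.59
lat 1.93
-0.3 [5.2, -1.0, -22.5] [-0.002, -0.124, -0.008]
-0.43 [9.4, -1.1, -44.7] [-0.002, -0.254, -0.008]
-0.56 [16.5, -1.2, -66.1] [-0.003, -0.384, -0.008]
-0.69 [26.3, -1.3, -86.4] [-0.003, -0.514, -0.007]
-0.8 [36.6, -1.4, -102.4] [-0.004, -0.624, -0.007]
```

Request:
servo_tool(moves=[[5.2,-1.6,-22.5,-0.002,-0.124,-0.008,40],[9.4,-1.7,-44.7,-0.002,-0.254,-0.008,40],[16.5,-1.8,-66.1,-0.003,-0.384,-0.008,40],[26.3,-1.9,-86.4,-0.003,-0.514,-0.007,40],[36.6,-2,-102.4,-0.004,-0.624,-0.007,40],[36.6,-2,-102.4,-0.004,-0.624,-0.007,40],[36.6,-2,-102.4,-0.004,-0.624,-0.007,40]])

```text
time_s: 20.75
position: [560.6, -30.3, 272.0]
tool_rot: [-0.58, -0.294, -0.236, 0.722]
force: [0.1, 0.3, 0.6]
grip_width: 40.1
```

Request:
servo_tool(moves=[[0,0,0,0,0,0,23],[0,0,0,0,0,0,23],[0,0,0,0,0,0,23]])

```text
time_s: 21.05
position: [560.4, -31.1, 273.9]
tool_rot: [-0.579, -0.295, -0.235, 0.722]
force: [-3.1, 4.1, 5.0]
grip_width: 24.0
```

```bash
python3 -c "
from h import *
st2();arc([-.75,-.7,-.65,-.6],rad=173.7,off=.4)"
```

```text
t 21.05 tilt -0.797 posang -0.785 rad 175.0 Ftool [-5.9 -3.9  1.2] g 24.0 q [ 0.02  0.34  1.58 -0.77  1.49  0.42]
  T [-0.06  0.14 -0.66] Maxle/0.108 N 1.82 3.13
lat 0.59
-0.75 [1.5, -0.2, 6.0] [-0.003, 0.047, -0.001]
-0.7 [2.2, -0.1, 14.7] [-0.003, 0.097, -0.001]
-0.65 [3.2, -0.1, 23.3] [-0.003, 0.147, -0.001]
-0.6 [4.7, -0.1, 31.9] [-0.003, 0.197, -0.001]
```

Request:
servo_tool(moves=[[0.4,0,8.6,0,0.05,0,23],[1.2,0,17.2,0,0.1,0,23],[2.4,0,25.8,0,0.15,0,23],[4.2,0,34.3,0,0.2,0,23]])

```text
time_s: 21.45
position: [554.4, -58.0, 296.6]
tool_rot: [-0.553, -0.368, -0.292, 0.689]
force: [-1.2, 1.9, 0.1]
grip_width: 23.5
```

```bash
python3 -c "
from h import *
st2()"
```

```text
t 21.45 tilt -0.594 posang -0.58 rad 175.3 Ftool [-1.  -1.6 -1.2] g 23.5 q [-0.09  0.23  1.61 -0.6   1.42  0.26]
  T [-0.15  0.43 -0.16] Maxle/0.108 N -2.02 1.97
```

Request:
servo_tool(moves=[[0.5,0,8.6,0,0.05,0,23],[1.4,0,17.2,0,0.1,0,23],[2.7,0,25.8,0,0.15,0,23],[4.5,0,34.3,0,0.2,0,23]])

```text
time_s: 21.85
position: [547.6, -88.1, 313.0]
tool_rot: [-0.52, -0.436, -0.346, 0.647]
force: [1.4, 5.6, -0.1]
grip_width: 24.0
```

```bash
python3 -c "
from h import *
st2()"
```

```text
t 21.85 tilt -0.39 posang -0.381 rad 175.6 Ftool [-2.1  0.1 -5.4] g 24.0 q [-0.22  0.14  1.63 -0.4   1.38  0.08]
  T [-0.19  0.75 -0.24] Maxle/0.108 N -8.82 -1.92
```

Request:
servo_tool(moves=[[0.5,0,8.6,0,0.05,0,23],[1.4,0,17.2,0,0.1,0,23],[2.7,0,25.8,0,0.15,0,23],[4.5,0,34.3,0,0.2,0,23]])

```text
time_s: 22.25
position: [540.2, -121.0, 323.0]
tool_rot: [-0.483, -0.5, -0.396, 0.599]
force: [-0.0, 3.9, 0.9]
grip_width: 23.8
```

```bash
python3 -c "
from h import *
st2()"
```

```text
t 22.25 tilt -0.186 posang -0.18 rad 175.8 Ftool [-1.6 -0.9 -3.6] g 23.8 q [-0.36  0.09  1.64 -0.19  1.38 -0.11]
  T [-0.18  0.42 -0.35] Maxle/0.108 N -5.83 -1.92
```

Request:
servo_tool(moves=[[0.5,0,8.6,0,0.05,0,23],[1.4,0,17.2,0,0.1,0,23],[2.7,0,25.8,0,0.15,0,23],[4.5,0,34.3,0,0.2,0,23]])

```text
time_s: 22.65
position: [532.3, -155.8, 326.1]
tool_rot: [0.441, 0.559, 0.442, -0.546]
force: [-0.3, -0.3, 1.2]
grip_width: 23.9
```

```bash
python3 -c "
from h import *
st2()"
```

```text
t 22.65 tilt 0.015 posang 0.024 rad 176.1 Ftool [-1.2 -0.2  0.3] g 23.9 q [-0.51  0.08  1.63  0.02  1.42 -0.29]
  T [-0.09 -0.09 -0.38] Maxle/0.108 N 0.52 -0.3
```

Request:
servo_tool(moves=[[0.3,0,-8.7,0,-0.05,0,23],[1.0,0,-17.3,0,-0.1,0,23]])

```text
time_s: 22.85
position: [535.7, -140.7, 325.7]
tool_rot: [-0.463, -0.531, -0.418, 0.574]
force: [-0.8, -2.0, -2.4]
grip_width: 23.8
```

```bash
python3 -c "
from h import *
st2()"
```

```text
t 22.85 tilt -0.087 posang -0.065 rad 176.0 Ftool [ 2.6 -0.4  1.9] g 23.8 q [-0.44  0.08  1.64 -0.08  1.39 -0.2 ]
  T [-0.22 -0.18  0.  ] Maxle/0.108 N 3.14 1.5
```

Request:
servo_tool(moves=[[0.3,0,-8.7,0,-0.05,0,23],[1.0,0,-17.3,0,-0.1,0,23]])

```text
time_s: 23.05
position: [539.1, -124.9, 323.7]
tool_rot: [-0.483, -0.501, -0.393, 0.601]
force: [-1.8, -1.9, -1.8]
grip_width: 24.0
```

```bash
python3 -c "
from h import *
st2()"
```

```text
t 23.05 tilt -0.19 posang -0.157 rad 175.8 Ftool [ 2.2 -1.3  1.9] g 24.0 q [-0.37  0.09  1.64 -0.19  1.38 -0.11]
  T [-0.25 -0.01 -0.19] Maxle/0.108 N 3.13 3.03
```

Request:
servo_tool(moves=[[0.2,0,-8.7,0,-0.05,0,23],[0.9,0,-17.3,0,-0.1,0,23]])

```text
time_s: 23.25
position: [542.5, -109.6, 320.3]
tool_rot: [-0.503, -0.47, -0.367, 0.626]
force: [-2.8, -3.0, -0.7]
grip_width: 23.8
```

```bash
python3 -c "
from h import *
st2()"
```

```text
t 23.25 tilt -0.294 posang -0.248 rad 175.7 Ftool [ 1.6 -2.1  3.2] g 23.8 q [-0.29  0.11  1.64 -0.3   1.37 -0.01]
  T [-0.21 -0.18 -0.36] Maxle/0.108 N 5.35 3.72
```

Request:
servo_tool(moves=[[0.2,0,-8.7,0,-0.05,0,23],[0.9,0,-17.3,0,-0.1,0,23]])

```text
time_s: 23.45
position: [545.9, -94.8, 315.5]
tool_rot: [-0.521, -0.437, -0.34, 0.65]
force: [-4.1, -1.6, 2.6]
grip_width: 23.5
```

```bash
python3 -c "
from h import *
st2()"
```

```text
t 23.45 tilt -0.398 posang -0.339 rad 175.5 Ftool [-1.5 -3.5  3.4] g 23.5 q [-0.22  0.13  1.64 -0.41  1.38  0.09]
  T [-0.32 -0.11 -0.54] Maxle/0.108 N 5.22 4.24
```

Request:
servo_tool(moves=[[0.2,0,-8.7,0,-0.05,0,23],[0.9,0,-17.3,0,-0.1,0,23]])

```text
time_s: 23.65
position: [549.1, -80.5, 309.3]
tool_rot: [-0.538, -0.403, -0.312, 0.672]
force: [-3.6, 0.6, 2.6]
grip_width: 23.4
```

```bash
python3 -c "
from h import *
st2()"
```

```text
t 23.65 tilt -0.501 posang -0.43 rad 175.3 Ftool [-2.2 -3.6  1.5] g 23.4 q [-0.16  0.17  1.63 -0.51  1.39  0.18]
  T [-0.34  0.06 -0.67] Maxle/0.108 N 2.11 2.7
```

Request:
servo_tool(moves=[[0.2,0,-8.7,0,-0.05,0,23],[0.9,0,-17.3,0,-0.1,0,23]])

```text
time_s: 23.85
position: [552.3, -66.4, 301.6]
tool_rot: [-0.553, -0.369, -0.284, 0.691]
force: [-4.4, 3.4, 5.2]
grip_width: 23.7
```

```bash
python3 -c "
from h import *
st2()"
```

```text
t 23.85 tilt -0.603 posang -0.523 rad 175.0 Ftool [-5.7 -5.   1.1] g 23.7 q [-0.1   0.21  1.62 -0.61  1.42  0.27]
  T [-0.37  0.27 -0.84] Maxle/0.108 N 0.85 3.42
```

Request:
servo_tool(moves=[[0,0,0,0,0,0,40],[0,0,0,0,0,0,40],[0,0,0,0,0,0,40]])

```text
time_s: 24.15
position: [552.4, -67.2, 302.4]
tool_rot: [-0.552, -0.369, -0.283, 0.691]
force: [-0.3, 0.3, 0.1]
grip_width: 40.4
```

```bash
python3 -c "
from h import *
st2();arc([-.58],off=.4)"
```

```text
t 24.15 tilt -0.602 posang -0.517 rad 175.3 Ftool [-0.2 -0.3 -0.1] g 40.4 q [-0.1   0.21  1.62 -0.61  1.42  0.27]
  T [0.05 0.25 0.06] Maxle/0.108 N -0.27 2.08
lat 0.65
-0.58 [1.2, -0.5, -11.0] [-0.02, 0.022, -0.007]
```

```bash
python3 -c "
from h import *
arc([-.47],off=.4)"
```

```text
lat 0.65
-0.47 [2.7, -0.1, 8.0] [-0.019, 0.132, -0.008]
```

Request:
servo_tool(moves=[[2.7,-0.1,8,-0.019,0.132,-0.008,40],[2.7,-0.1,8,-0.019,0.132,-0.008,40],[2.7,-0.1,8,-0.019,0.132,-0.008,40],[2.7,-0.1,8,-0.019,0.132,-0.008,23],[2.7,-0.1,8,-0.019,0.132,-0.008,23],[2.7,-0.1,8,-0.019,0.132,-0.008,23]])

```text
time_s: 24.75
position: [550.8, -74.7, 304.1]
tool_rot: [-0.534, -0.408, -0.327, 0.665]
force: [2.3, -1.2, -2.9]
grip_width: 23.7
```

Request:
servo_tool(moves=[[0.2,0,-8.7,0,-0.05,0,23],[0.9,0,-17.3,0,-0.1,0,23],[1.9,0,-25.9,0,-0.15,0,23],[3.5,0,-34.4,0,-0.2,0,23],[3.5,0,-34.4,0,-0.2,0,23]])

```text
time_s: 25.25
position: [557.2, -45.3, 284.1]
tool_rot: [-0.565, -0.337, -0.272, 0.702]
force: [0.3, -3.0, -1.5]
grip_width: 23.7
```

```bash
cat >> h.py <<'E'
def st3():
    P,M,s=pose(); a=np.array([533.,-151.7,150]); t=np.array([-.217,-.976]); g=P+69*M[:,0]-a
    th=np.arctan2(-M[2,2],-M[2,0]); ga=np.arctan2(t@g[:2],g[2])
    print('t',s['time_s'],'grip ang',round(ga,3),'tilt',round(th,3),'r',round(np.hypot(t@g[:2],g[2]),1),'F',np.round(M.T@s['force'],1),'Ty-bias',round((M.T@s['torque'])[1]+.45*np.sin(th),2))
E
python3 -c "
from h import *
st3()"
```

```text
t 25.25 grip ang -0.689 tilt -0.673 r 103.9 F [3.  0.9 1.4] Ty-bias -0.44
```

Request:
servo_tool(moves=[[0.2,0,8.6,0,0.05,0,23],[0.9,0,17.3,0,0.1,0,23],[1.4,0,22,0,0.13,0,23]])

```text
time_s: 25.55
position: [553.3, -63.4, 297.5]
tool_rot: [-0.546, -0.383, -0.309, 0.678]
force: [1.0, -0.5, 0.3]
grip_width: 23.8
```

```bash
python3 -c "
from h import *
st3()"
```

```text
t 25.55 grip ang -0.557 tilt -0.542 r 104.1 F [-0.1  1.1  0.4] Ty-bias -0.08
```

Request:
servo_tool(moves=[[0.1,0,5.7,0,0.033,0,23],[0.4,0,11.5,0,0.067,0,23],[0.9,0,17.3,0,0.1,0,23]])

```text
time_s: 25.85
position: [550.0, -78.3, 305.9]
tool_rot: [-0.529, -0.418, -0.336, 0.658]
force: [0.0, 2.3, -0.3]
grip_width: 23.4
```

```bash
python3 -c "
from h import *
st3()"
```

```text
t 25.85 grip ang -0.458 tilt -0.439 r 104.2 F [-0.7 -0.5 -2.1] Ty-bias 0.19
```

Request:
servo_tool(moves=[[0.1,0,5.7,0,0.033,0,23],[0.4,0,11.5,0,0.067,0,23],[0.9,0,17.3,0,0.1,0,23]])

```text
time_s: 26.15
position: [546.6, -93.6, 312.7]
tool_rot: [-0.511, -0.451, -0.363, 0.635]
force: [1.1, 2.1, -0.1]
grip_width: 23.4
```

```bash
python3 -c "
from h import *
st3()"
```

```text
t 26.15 grip ang -0.361 tilt -0.336 r 104.3 F [-0.6  0.6 -2.2] Ty-bias 0.19
```

Request:
servo_tool(moves=[[0.1,0,5.7,0,0.033,0,23],[0.4,0,11.5,0,0.067,0,23],[0.9,0,17.3,0,0.1,0,23]])

```text
time_s: 26.45
position: [543.2, -109.3, 317.8]
tool_rot: [-0.492, -0.483, -0.389, 0.611]
force: [1.7, 3.5, 0.0]
grip_width: 23.3
```

```bash
python3 -c "
from h import *
st3()"
```

```text
t 26.45 grip ang -0.268 tilt -0.233 r 104.4 F [-0.9  0.9 -3.7] Ty-bias 0.21
```

Request:
servo_tool(moves=[[0.1,0,5.7,0,0.033,0,23],[0.4,0,11.5,0,0.067,0,23],[0.9,0,17.3,0,0.1,0,23]])

```text
time_s: 26.75
position: [539.6, -125.4, 321.4]
tool_rot: [-0.472, -0.514, -0.414, 0.585]
force: [0.9, 3.1, 2.2]
grip_width: 23.7
```

```bash
python3 -c "
from h import *
st3()"
```

```text
t 26.75 grip ang -0.175 tilt -0.129 r 104.6 F [-2.6  0.2 -2.9] Ty-bias 0.23
```

Request:
servo_tool(moves=[[0.1,0,5.7,0,0.033,0,23],[0.4,0,11.5,0,0.067,0,23],[0.9,0,17.3,0,0.1,0,23]])

```text
time_s: 27.05
position: [536.0, -142.0, 323.4]
tool_rot: [-0.45, -0.544, -0.437, 0.557]
force: [1.1, 1.8, 0.6]
grip_width: 24.0
```

```bash
python3 -c "
from h import *
st3()"
```

```text
t 27.05 grip ang -0.079 tilt -0.027 r 104.7 F [-0.6  0.7 -1.9] Ty-bias 0.12
```

Request:
servo_tool(moves=[[0.1,0,5.7,0,0.033,0,23],[0.4,0,11.5,0,0.067,0,23],[0.9,0,17.3,0,0.1,0,23]])

```text
time_s: 27.35
position: [532.2, -159.3, 323.6]
tool_rot: [0.428, 0.571, 0.459, -0.529]
force: [-0.7, -0.5, 2.2]
grip_width: 23.7
```

```bash
python3 -c "
from h import *
st3()"
```

```text
t 27.35 grip ang 0.023 tilt 0.074 r 104.9 F [-2.2 -0.6  0.5] Ty-bias -0.28
```

Request:
servo_tool(moves=[[0.1,0,5.7,0,0.033,0,23],[0.4,0,11.5,0,0.067,0,23],[0.9,0,17.3,0,0.1,0,23]])

```text
time_s: 27.65
position: [528.4, -176.7, 322.1]
tool_rot: [0.404, 0.597, 0.48, -0.499]
force: [-1.7, -1.6, 2.1]
grip_width: 23.6
```

```bash
python3 -c "
from h import *
st3()"
```

```text
t 27.65 grip ang 0.127 tilt 0.175 r 105.0 F [-2.4 -1.3  1.6] Ty-bias -0.28
```

Request:
servo_tool(moves=[[0.2,0,-8.7,0,-0.05,0,23],[0.9,0,-17.3,0,-0.1,0,23],[1.9,0,-25.9,0,-0.15,0,23],[3.5,0,-34.4,0,-0.2,0,23],[5.4,0,-42.8,0,-0.25,0,23],[7.7,0,-51.1,0,-0.3,0,23],[10.5,0,-59.3,0,-0.35,0,23],[10.5,0,-59.3,0,-0.35,0,23]])

```text
time_s: 28.45
position: [541.4, -116.3, 319.6]
tool_rot: [-0.482, -0.501, -0.403, 0.595]
force: [5.4, -0.6, -9.9]
grip_width: 23.7
```

```bash
python3 -c "
from h import *
st3()"
```

```text
t 28.45 grip ang -0.236 tilt -0.173 r 104.5 F [ 9.7  5.4 -2.3] Ty-bias 0.12
```

Request:
servo_tool(moves=[[1.0,-0.5,-2.5,0,-0.02,0,23],[1.0,-0.5,-2.5,0,-0.02,0,23],[1.0,-0.5,-2.5,0,-0.02,0,23]])

```text
time_s: 28.75
position: [542.0, -113.5, 318.9]
tool_rot: [-0.486, -0.496, -0.399, 0.599]
force: [2.4, 3.2, 2.5]
grip_width: 23.8
```

```bash
python3 -c "
from h import *
st3()"
```

```text
t 28.75 grip ang -0.253 tilt -0.192 r 104.5 F [-3.1  1.7 -3. ] Ty-bias 0.28
```

Request:
servo_tool(moves=[[1.0,0,0,0,0,0,30],[1.0,0,0,0,0,0,40],[1.0,0,0,0,0,0,40]])

```text
time_s: 29.05
position: [541.5, -113.8, 317.3]
tool_rot: [-0.486, -0.496, -0.399, 0.6]
force: [0.2, 0.1, -0.3]
grip_width: 39.6
```

```bash
python3 -c "
from h import *
st3();im=snapshot('wrist');save('w7',im);a=cv2.imread('pics/w5.png')[0:150,180:400];b=im[:,:,::-1]
c=np.hstack([cv2.resize(b,(560,420))]);cv2.imwrite('pics/w7.png',c)"
```

```text
t 29.05 grip ang -0.252 tilt -0.192 r 102.9 F [ 0.3  0.2 -0.2] Ty-bias -0.02
```

View pics/w7.png

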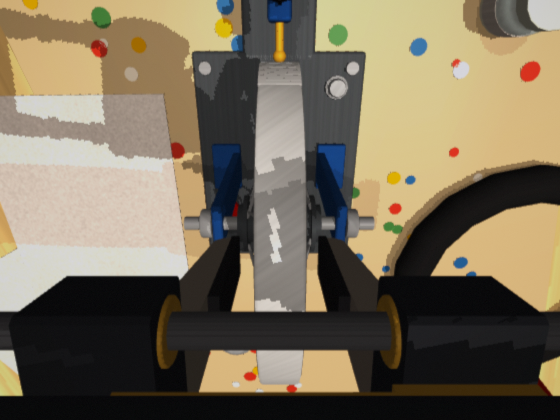

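```bash
python3 -c "
from h import *
print(goto([532.5,-150.8,323.4],[.976,-.2173]))"
```

```text
(array([ 1.3, -1.1, 38.5]), array([ 0.007,  0.192, -0.004]))
```

Request:
servo_tool(moves=[[-1,-0.5,13,0.003,0.064,-0.002,44],[0,-0.8,26,0.005,0.128,-0.003,44],[1.3,-1.1,38.5,0.007,0.192,-0.004,44],[1.3,-1.1,38.5,0.007,0.192,-0.004,44],[1.3,-1.1,38.5,0.007,0.192,-0.004,44],[1.3,-1.1,38.5,0.007,0.192,-0.004,44]])

```text
time_s: 29.7
position: [532.5, -150.0, 323.2]
tool_rot: [-0.442, -0.551, -0.443, 0.552]
force: [-0.7, 0.0, -0.0]
grip_width: 44.1
```

```bash
python3 -c "
from h import *
st3();print(pose()[0]);im=snapshot('wrist');save('w8',im)
a=cv2.imread('pics/w5.png');b=cv2.imread('pics/w8.png')
cv2.imwrite('pics/cmp.png',np.hstack([cv2.resize(x[0:110,240:330],None,fx=4.4,fy=5,interpolation=cv2.INTER_CUBIC) for x in (a,b)]))"
```

```text
t 29.7 grip ang -0.015 tilt -0.0 r 104.2 F [ 0.  -0.6  0.1] Ty-bias 0.04
[ 532.50213948 -150.01145871  323.1931437 ]
```

View pics/cmp.png

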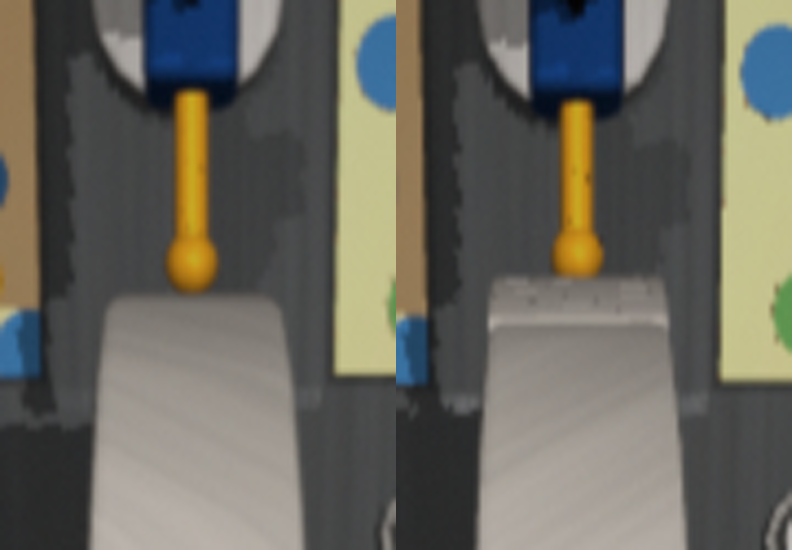

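Request:
servo_tool(moves=[[-20,0,0,0,0,0,44],[-60,0,0,0,0,0,44],[-100,0,0,0,0,0,60],[-120,0,0,0,0,0,60],[-120,0,0,0,0,0,60]])

```text
time_s: 30.25
position: [533.6, -149.3, 447.1]
tool_rot: [0.445, 0.552, 0.441, -0.55]
force: [-0.4, 0.5, -0.4]
grip_width: 60.2
```

```bash
python3 -c "
from h import *
st3();print(pose()[0]);save('w9',snapshot('wrist'));print(manip.sign_off())"
```

```text
t 30.25 grip ang -0.01 tilt -0.003 r 228.1 F [ 0.4 -0.5 -0.4] Ty-bias -0.03
[ 533.62017945 -149.34273472  447.12969625]
the job is handed in; nothing more can be done
None
```

I swung the pointer arm in to its stop, found the rim's high spot by turning the wheel in pinched strokes, and left its crest on the pointer. I handed the job in at about 30 s of robot time; sign-off gave no verdict.

- **Pointer arm:** I pushed the knob until the force roughly doubled, from about 5 N to 10.5 N, and took that as the stop. A wrist picture afterwards showed the arm in line with the rim.
- **Finding the high spot:** It did not show in the first three strokes and appeared in the fourth. A slow sweep then felt the rub from about -0.50 to -0.02 rad, strongest near -0.27 at about 3.7 N. I set the wheel at -0.25, about the middle of that band.
- **Final checks:** With the gripper open, comparing the pointer with a picture from nearly the same place before the search showed the rim swell on it. The pointer was pushed back about 3 mm, against the 2.7 mm expected at full crest, so the picture's scale is rough. The arm was then lifted clear, with wrist forces near zero.
- **What disagreed or went unchecked:**
  - The first backward sweep pointed to about -0.23 rad, within the 0.14 rad tolerance.
  - During the middle strokes I pulled outward on the rim with up to about 13 N because the gripper was slightly off centre.
  - I did not take a final overview picture of the bystanders. No unexpected contact was felt.

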